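# Pointing check before the leak test

### The arm

A 6-joint arm with a two-finger parallel gripper is mounted at the origin on the work surface; the furniture and walls round the work are solid. World frame = base frame: x ahead of the robot, y to its left, z up, the work surface at z = 0. Lengths are in m, angles in rad, forces in N, time in s.
With the tool pointing down it reaches from about 0.15 to 0.775 m from the base axis. Payload 6.1 kg.
Tool frame: the origin (TCP) lies midway between the tips of the shut fingers; the grasp point (between the pads) lies 19 mm behind it; z points along the fingers, y is the line along which they close (so a half turn about z gives the same grasp; the last joint's range is limited). The gripper opens to 85 mm and grips with 20 to 120 N. Pads are 22 mm wide; open, the fingers measure 114 mm over their backs; the gripper's body (76 mm by 85 mm) begins 54 mm behind the grasp point. The pads swing forward as they close: fully open they stand 13 mm farther back than shut.
Start: joints at [1.11, 0.126, -0.04, 1.405, 0, 1.571], TCP at [0.233, 0.47, 0.231] pointing down, gripper open.
Joint ranges: [-2.72, 2.72], [-0.95, 1.95], [-1.27, 1.35], [-1.78, 2.02], [-1.46, 1.47], [-3.14, 3.14]. Speed limits (rad/s): [2.39, 2.39, 3.01, 3.14, 3.14, 3.14].

### API

Orientations are given as a unit quaternion [x, y, z, w].
In Python, from rig import bot, eyes, nets gives the robot as it stands.
- The arm moves only by the shell command python3 -m inch 'ROWS' [OPENING] [FORCE]. ROWS is JSON, a list of rows, each an object with "xyz": the shift along the world's x, y, z in mm, a list of three; "twist": the turn about the world's z in rad. In form: [{"xyz": [tx, ty, tz], "twist": twist}, ...]. A call has 1 to 10 rows; each row shifts and turns the commanded pose from where the row before left it; what a row does not reach is not made up. A row lasts 1/8 s, in which the tool goes at most 62.5 mm and 10.7 degrees, less where a joint would pass 70% of its speed; a pose out of reach is approached as far as the arm can. A call is refused whole if a number of a shift passes 62.5 or a number of a turn 0.188, either way. A call with a gripper value outside its range is refused whole. OPENING is the finger opening in mm, from 0 to 85.4, set as the call begins (- or left out, the last holds). The fingers move at their own pace and stop on an object; FORCE is the grip in N (left out, the last holds). Time passes only in rows, so rows that do not move let the fingers close. It gives the time, the measured TCP pose, the force, the opening and the grip force at its end, in the units of the state.
- bot.sense(): the state, without advancing time (a new reading comes with each control period).
- eyes.snapshot(name): name is "scene" or "side" or "wrist"; returns a dict with "image" (400x640x3 uint8, red, green, blue), "K" (3x3 intrinsics, pixels), "world_from_camera" (4x4, takes a point from camera to world coordinates); the wrist camera has in their place "mount" (4x4, takes a point from camera to tool coordinates, whose origin is the TCP and whose axes are the flange's). Camera axes: x right, y down, z forward; pixel columns grow to the right and rows downward; lengths in m; the calibration is good to about 2 mm. The wrist camera is an equidistant fisheye: a pixel r from the principal point sees the ray r / f radians off the axis. A picture is of the moment at which its call begins: read the wrist's pose just before it. There is no depth.
- bot.hand_in(): hands the job in; it is judged then, once.
Trained networks look in a picture, given as the dict that the camera call returned (one of the last four; its "shot" number tells which), for a name from the list of things; names that differ only in an ending like _2 or _b are one class to them, and where a whole thing is asked for, a point or a joint stands for the part that bears it (a point fixed in the world has none). Each returns a list of dicts, best first, with "confidence" (0 to 1); they miss things now and then, are a little off and sometimes report something else, mostly with a low value. They report only what shows in the picture. A call takes as long as a camera call. They do not tell look-alikes from the thing itself.
- nets.find_in(picture, name): "point" ([row, column] in pixels, amid what is visible of it).
- nets.cut_out(picture, name): "pixels" (400x640 bool, what is visible of it) and "point" ([row, column] in pixels, amid what is visible of it).
The state is a dict: "clock": time; "joints": joint angles; "joint_vel": joint speeds; "tau": joint torques, N m; "position": TCP position; "ee_rot": TCP orientation; "wrist_force": force on the tool from outside, world axes, zero at the start; "wrist_torque": the same for the moment, N m; "width": finger opening in m; "grasp_force": force on a finger pad.
Only numpy, scipy, OpenCV 4.12 (cv2) and the standard library are available. Lean on these libraries where they do the work, as an engineer would, in place of code of your own. Each camera call takes 0.05 s, during which the arm holds its last target. There are 200 camera calls.

### The job

Do the pointing check before the leak test: with the fingertips, point at the brass calibration plug from just above it (a couple of centimetres, straight over it) and hold there for two seconds, then point the same way at the black seal ring in the top of the seal block for two seconds, touching neither of them. Then press the green button on the control box all the way down and draw clear of it so that it springs back; leave the red button and all the other things on the bench alone.

Things in the scene. Friction and masses are not known exactly. Their poses are not given: they have to be found in the camera images.
- test_plug: brass calibration plug, loose, standing upright: a 22 mm wide knurled foot 20 mm high with a 12 mm stem on it, 32 mm high in all; origin at the centre of its underside, z up
- seal_block: light anodised aluminium seal block, loose, 40 (x) x 85 (y) x 36 (z) mm, with a black rubber ring and two small dark holes in its top; origin at the centre of its underside, z up
- seal_ring (a point): centre of the black rubber ring (about 25 mm across) in the top face of the seal block, 36 mm above the bench
- control_box: grey control box fixed to the bench, 78 (x) x 136 (y) x 40 (z) mm, with a black cable gland on its +x side, a green button 32 mm from its centre towards its own +y and a red button 32 mm towards its own -y, both facing up; origin at the centre of its underside
- green_button_top (a point): centre of the top face of the green button's cap (28 mm across, in a black collar 44 mm across and 12 mm high), 62 mm above the bench when the button is up, 10 mm above the collar
- green_button (a joint): travel of the green button: 0 up, 0.006 m fully down; it takes about 5 N to hold it fully down and springs back when let go
- red_button_top (a point): centre of the top face of the red button's cap, same size and height as the green one
- red_button (a joint): travel of the red button: 0 up, 0.006 m fully down, same spring as the green one; must not be pressed
- nest_blank: plain milled aluminium nest block with an empty round hole in its top, no black ring, loose, 44 (x) x 70 (y) x 28 (z) mm; origin at the centre of its underside; not to be disturbed
- connector: dark grey sealed connector, a ribbed open tube, loose, upright, 25 mm across and 32 mm high; origin at the centre of its underside; not to be disturbed
- grease_tin: flat round tin with a blue lid, loose, 54 mm across and 24 mm high; origin at the centre of its underside; not to be disturbed
- usb_stick: blue USB stick lying on the bench, loose, 17 x 50 x 8 mm; not to be disturbed
Things that resemble listed ones, but are neither listed nor needed, are in the scene too. What is shaped like the seal_block but brown or orange is not meant.

How it is judged:
On the way, in this order (a step that is already met when the one before it is completed fails the run):
1. pointed at the brass plug: the grasp point within 20 mm of its axis, fingertips up to about 60 mm above it, for 1.2 s (horizontal distance between the grasp point and test_plug below 0.02 m and height (world z) of the grasp point between 0.05 and 0.115 m), for 1.2 s.
2. pointed at the black ring of the seal block in the same way for 1.2 s (horizontal distance between the grasp point and seal_ring below 0.02 m and height (world z) of the grasp point between 0.05 and 0.115 m), for 1.2 s.
3. green button pressed down (at least 4.5 of its 6 mm) (value of joint green_button above 0.0045 m), for 0.05 s.
At the end, for the whole second after the job is handed in: Both buttons are up (within 1.5 mm), the plug and the seal block stand within 4 mm of where they were, and the other loose things within 15 mm (value of joint each of green_button, red_button below 0.0015 m and distance of each of test_plug, seal_block from where it was at the start of the episode below 0.004 m and distance of each of connector, grease_tin, nest_blank, usb_stick from where it was at the start of the episode below 0.015 m); the robot touches nothing.
It fails at once if the plug or the seal block is touched (contact force between any of the fingers, the arm and test_plug above 0.3 N or contact force between any of the fingers, the arm and seal_block above 0.3 N).
It fails at once if the plug or the seal block is moved or lifted more than 4 mm (distance of any of test_plug, seal_block from where it was at the start of the episode above 0.004 m).
It fails at once if the red button is pressed more than 2 mm (value of joint red_button above 0.002 m).
It fails at once if another loose thing is moved or lifted more than 15 mm (distance of any of connector, grease_tin, nest_blank, usb_stick from where it was at the start of the episode above 0.015 m).
It also fails if it takes over 61 s, if anything falls off the work surface, if the arm or the gripper's body presses on something with over 40 N, if the wrist force passes 120 N, or if a joint passes its speed limit or range.

## Working session

There is one attempt and no reset: what is moved stays moved. The work goes in short steps, Python scripts to look and compute and a shell command to move; the robot and the scene stay as the last step left them, time stands still between calls to the robot, and variables do not carry over. Pictures are saved under pics/ and viewed, at most 10 in all, crops included, and the job is handed in when it is done.

```bash
mkdir -p pics; cat > h.py <<'E'
import numpy as np, cv2
from rig import bot, eyes, nets
from scipy.spatial.transform import Rotation as R
def ray(p, px, st=None):
    K=np.array(p["K"]); r,c=px
    v=np.array([(c-K[0,2])/K[0,0],(r-K[1,2])/K[1,1],1.])
    if "mount" in p:
        a=v[:2]; th=np.hypot(*a); d=np.array([*(a/max(th,1e-9)*np.sin(th)),np.cos(th)])
        T=np.eye(4); T[:3,:3]=R.from_quat(st["ee_rot"]).as_matrix(); T[:3,3]=st["position"]; T=T@np.array(p["mount"])
    else: d=v; T=np.array(p["world_from_camera"])
    return T[:3,3], T[:3,:3]@d
def at(p,px,z,st=None):
    o,d=ray(p,px,st); return o+d*(z-o[2])/d[2]
def save(p,n,crop=None,s=1):
    im=np.array(p["image"])[:,:,::-1]
    if crop: a,b,c,d=crop; im=im[a:b,c:d]
    cv2.imwrite("pics/"+n,cv2.resize(im,None,fx=s,fy=s,interpolation=cv2.INTER_CUBIC))
N={"test_plug":.016,"seal_block":.03,"seal_ring":.036,"control_box":.03,"green_button_top":.062,"red_button_top":.062,"nest_blank":.02,"connector":.016,"grease_tin":.02,"usb_stick":.006}
E
python3 - <<'E'
from h import *
for cam in("scene","side"):
    p=eyes.snapshot(cam); save(p,cam+"0.png",s=1.25)
    for n,z in N.items():
        for d in nets.find_in(p,n): print(cam,n,round(d["confidence"],2),np.round(d["point"]),np.round(at(p,d["point"],z),3))
print(bot.sense()["clock"])
E
```

```text
scene test_plug 0.41 [219. 367.] [0.481 0.022 0.016]
scene seal_block 0.74 [208. 319.] [ 0.469 -0.097  0.03 ]
scene seal_block 0.7 [185. 357.] [ 0.363 -0.008  0.03 ]
scene seal_block 0.61 [246. 342.] [ 0.597 -0.03   0.03 ]
scene seal_ring 0.83 [244. 340.] [ 0.599 -0.036  0.036]
scene seal_ring 0.72 [207. 317.] [ 0.474 -0.102  0.036]
scene seal_ring 0.61 [185. 351.] [ 0.372 -0.024  0.036]
scene control_box 0.94 [258. 473.] [0.602 0.258 0.03 ]
scene control_box 0.64 [246. 342.] [ 0.598 -0.032  0.03 ]
scene control_box 0.27 [251. 391.] [0.601 0.079 0.03 ]
scene nest_blank 0.62 [252. 393.] [0.593 0.084 0.02 ]
scene connector 0.69 [213. 395.] [0.449 0.092 0.016]
scene grease_tin 0.74 [222. 418.] [0.481 0.146 0.02 ]
side test_plug 0.41 [188. 288.] [0.47  0.023 0.016]
side seal_block 0.57 [188. 329.] [ 0.583 -0.044  0.03 ]
side seal_block 0.57 [209. 307.] [ 0.485 -0.083  0.03 ]
side seal_block 0.52 [202. 263.] [0.377 0.002 0.03 ]
side seal_ring 0.67 [187. 325.] [ 0.571 -0.04   0.036]
side seal_ring 0.57 [212. 306.] [ 0.477 -0.094  0.036]
side seal_ring 0.49 [198. 264.] [0.384 0.008 0.036]
side control_box 0.83 [123. 292.] [0.597 0.249 0.03 ]
side green_button_top 0.52 [108. 285.] [0.594 0.293 0.062]
side nest_blank 0.7 [161. 311.] [0.583 0.083 0.02 ]
side connector 0.43 [177. 268.] [0.434 0.089 0.016]
side grease_tin 0.54 [157. 272.] [0.477 0.152 0.02 ]
side usb_stick 0.41 [287. 366.] [ 0.523 -0.369  0.006]
side usb_stick 0.27 [160. 309.] [0.586 0.098 0.006]
1.1
```

View pics/scene0.png

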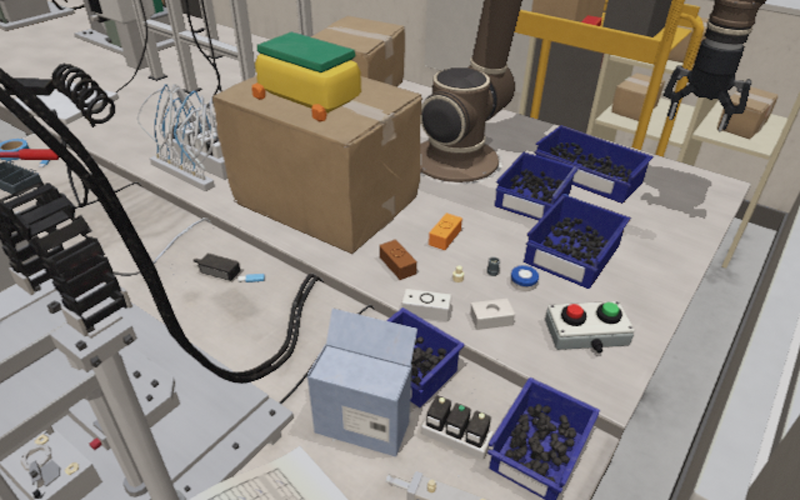

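View pics/side0.png

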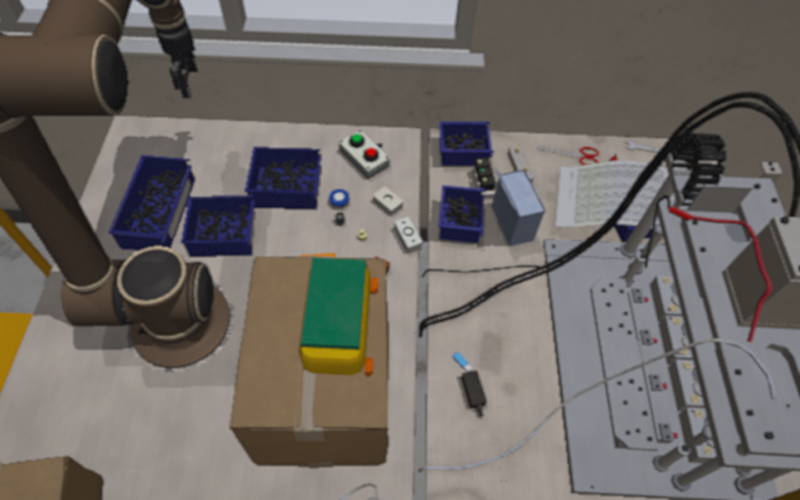

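The plug is at scene picture (458,273). Three things could be the seal block: the silver one with a black ring at (427,299), the brown one at (398,258) and the orange one at (445,230). The plain nest block is at (492,313). The description fits the silver one. Green button is at (610,311) and red at (574,314). A tall cardboard box stands at y<-0.1. Next I'll check my choice in a close crop.

```bash
python3 - <<'E'
from h import *
a=eyes.snapshot("scene"); b=eyes.snapshot("side"); save(a,"crop1.png",(170,290,290,520),3)
def tri(u,v):
    o1,d1=ray(a,u);o2,d2=ray(b,v)
    s=np.linalg.lstsq(np.c_[d1,-d2],o2-o1,rcond=None)[0]
    p,q=o1+s[0]*d1,o2+s[1]*d2; return np.round((p+q)/2,3),round(np.linalg.norm(p-q),3)
f=lambda x,y:(y/1.25,x/1.25)
for n,u,v in[("boxfar",f(350,140),f(388,262)),("boxnear",f(420,97),f(250,257)),("green",f(610,305),f(357,139)),("red",f(574,310),f(371,154)),("ring",f(427,298),f(408,231)),("plug",f(458,272),f(363,235)),("yellow top",f(356,50),f(366,262))]: print(n,*tri(u,v))
print("boxfoot",at(a,f(347,247),0),"green",at(a,f(610,305),.062),at(b,f(357,139),.062))
print(bot.sense()["ee_rot"])
E
```

```text
boxfar [ 0.424 -0.202  0.257] 0.018
boxnear [ 0.19  -0.081  0.252] 0.011
green [0.589 0.284 0.061] 0.005
red [0.602 0.222 0.054] 0.003
ring [ 0.578 -0.033  0.034] 0.001
plug [0.478 0.02  0.017] 0.003
yellow top [ 0.349 -0.223  0.381] 0.07
boxfoot [ 0.40355196 -0.21343852  0.        ] green [0.58803146 0.28577432 0.062     ] [0.58881358 0.27963602 0.062     ]
[ 2.28361903e-01  9.73576315e-01 -5.59821387e-06  3.99084485e-06]
```

View pics/crop1.png

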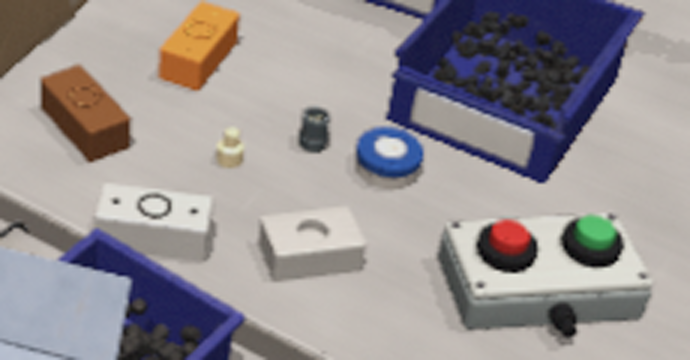

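The crop confirms it: the brass plug is at (230,148), and the light block with the black ring is at (155,205). The brown and orange blocks and the plain nest block (312,240) are rejected. Triangulation gives plug (0.478,0.020), ring (0.578,-0.033) and green (0.588,0.283,0.061). The heights match the description, so I'll set out with the fingers shut.

```bash
python3 -m inch '[{"xyz":[24,-45,0],"twist":0},{"xyz":[24,-45,0],"twist":0},{"xyz":[24,-45,0],"twist":0},{"xyz":[24,-45,0],"twist":0},{"xyz":[24,-45,0],"twist":0},{"xyz":[24,-45,-10],"twist":0},{"xyz":[24,-45,-10],"twist":0},{"xyz":[24,-45,-10],"twist":0},{"xyz":[24,-45,-10],"twist":0},{"xyz":[24,-40,-10],"twist":0}]' 0
cat > look.py <<'E'
from h import *
import sys
bot.sense(); st=bot.sense(); p=eyes.snapshot("wrist"); save(p,sys.argv[1],s=1.25)
print(np.round(st["position"],4),st["clock"])
for n,z in N.items():
    for d in nets.cut_out(p,n):
        r,c=np.nonzero(d["pixels"]); print(n,round(d["confidence"],2),np.round(d["point"]),r.size,np.round(at(p,d["point"],z,st),3))
E
python3 look.py w1.png
```

```text
clock: 2.45
position: [0.4741, 0.0235, 0.1812]
ee_rot: [0.229, 0.973, 0.0, 0.0]
wrist_force: [0.9, 0.6, 0.5]
width: -0.0003
grasp_force: 0.0
[0.4741 0.0235 0.1812] 2.45
test_plug 0.78 [183. 324.] 380 [0.476 0.025 0.016]
seal_block 0.94 [ 80. 233.] 3923 [ 0.343 -0.007  0.03 ]
seal_block 0.7 [215. 213.] 3617 [ 0.452 -0.094  0.03 ]
seal_block 0.61 [272. 283.] 90 [ 0.542 -0.059  0.03 ]
seal_block 0.41 [181. 572.] 380 [0.605 0.307 0.03 ]
seal_block 0.18 [129. 375.] 562 [0.447 0.093 0.03 ]
seal_ring 0.88 [ 83. 235.] 3903 [ 0.348 -0.005  0.036]
seal_ring 0.87 [213. 212.] 3581 [ 0.448 -0.091  0.036]
control_box 0.89 [192. 538.] 6790 [0.592 0.248 0.03 ]
green_button_top 0.93 [182. 574.] 382 [0.587 0.283 0.062]
green_button_top 0.54 [242. 417.] 2851 [0.557 0.083 0.062]
red_button_top 0.59 [215. 538.] 455 [0.598 0.222 0.062]
nest_blank 0.82 [241. 417.] 2753 [0.579 0.088 0.02 ]
nest_blank 0.4 [277. 283.] 80 [ 0.552 -0.065  0.02 ]
connector 0.68 [129. 376.] 536 [0.449 0.095 0.016]
grease_tin 0.62 [126. 431.] 2158 [0.47  0.148 0.02 ]
usb_stick 0.44 [322. 114.] 160 [ 0.529 -0.375  0.006]
```

View pics/w1.png

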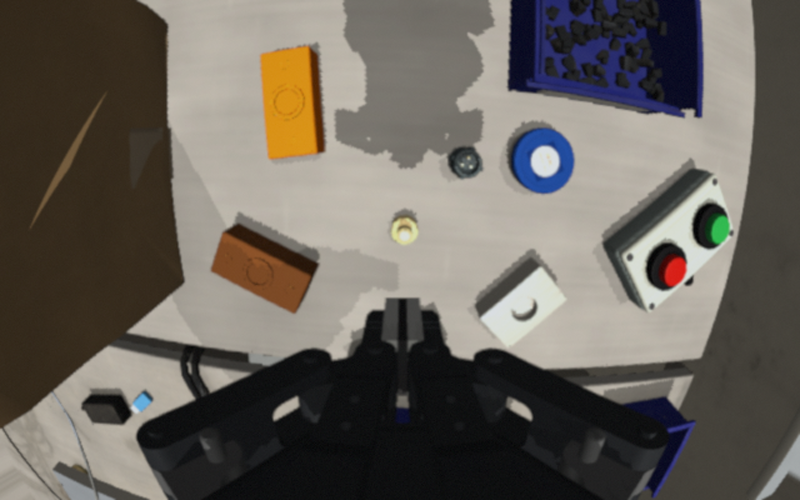

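The wrist view shows the plug at (404,231), which puts it at (0.476,0.024) and almost straight below the tool. Green is at (713,229) and red at (672,268). I'll go down over the plug and hold.

```bash
python3 -m inch '[{"xyz":[2,0,-25],"twist":0},{"xyz":[0,0,-25],"twist":0},{"xyz":[0,0,-25],"twist":0},{"xyz":[0,0,-25],"twist":0},{"xyz":[0,0,-15],"twist":0},{"xyz":[0,0,-9],"twist":0},{"xyz":[0,0,0],"twist":0},{"xyz":[0,0,0],"twist":0},{"xyz":[0,0,0],"twist":0},{"xyz":[0,0,0],"twist":0}]'
python3 look.py w2.png | head -3
```

```text
clock: 4.25
position: [0.4757, 0.0252, 0.0577]
ee_rot: [0.228, 0.974, 0.0, 0.0]
wrist_force: [0.1, 1.2, -0.3]
width: -0.0001
grasp_force: 0.0
[0.4757 0.0252 0.0577] 4.25
test_plug 0.62 [223. 320.] 947 [0.473 0.024 0.016]
test_plug 0.39 [329. 320.] 136 [ 0.551 -0.014  0.016]
```

View pics/w2.png

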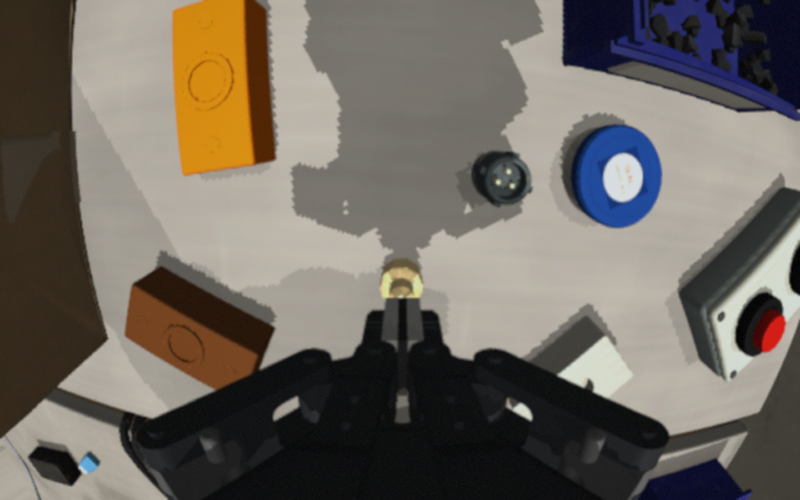

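The plug is at (402,280), right at the fingertips and a couple of centimetres below them. I'll hold there, then rise and move to the ring.

```bash
python3 -m inch '[{"xyz":[0,0,0],"twist":0},{"xyz":[0,0,0],"twist":0},{"xyz":[0,0,0],"twist":0},{"xyz":[0,0,0],"twist":0},{"xyz":[0,0,0],"twist":0},{"xyz":[0,0,0],"twist":0},{"xyz":[0,0,0],"twist":0},{"xyz":[0,0,0],"twist":0},{"xyz":[0,0,0],"twist":0},{"xyz":[0,0,0],"twist":0}]' | head -2
python3 -m inch '[{"xyz":[0,0,0],"twist":0},{"xyz":[0,0,0],"twist":0},{"xyz":[0,0,0],"twist":0},{"xyz":[0,0,0],"twist":0},{"xyz":[0,0,30],"twist":0},{"xyz":[0,0,30],"twist":0},{"xyz":[0,0,30],"twist":0},{"xyz":[34,-19,10],"twist":0},{"xyz":[34,-19,0],"twist":0},{"xyz":[35,-20,0],"twist":0}]'|head -2
python3 -m inch '[{"xyz":[0,0,0],"twist":0},{"xyz":[0,0,0],"twist":0},{"xyz":[0,0,0],"twist":0}]'|head -2
python3 look.py w3.png
```

```text
clock: 6.05
position: [0.4754, 0.0252, 0.0573]
clock: 7.3
position: [0.5796, -0.0333, 0.1577]
clock: 7.68
position: [0.5776, -0.0323, 0.1574]
[ 0.5776 -0.0323  0.1574] 7.675
test_plug 0.67 [ 62. 326.] 462 [0.475 0.022 0.016]
test_plug 0.15 [ 82. 598.] 423 [0.604 0.331 0.016]
seal_block 0.86 [106. 202.] 4128 [ 0.457 -0.094  0.03 ]
seal_block 0.71 [  5. 235.] 435 [ 0.388 -0.025  0.03 ]
seal_block 0.57 [186. 322.] 4613 [ 0.572 -0.031  0.03 ]
seal_ring 0.87 [188. 322.] 4481 [ 0.573 -0.031  0.036]
seal_ring 0.76 [104. 199.] 4285 [ 0.455 -0.094  0.036]
seal_ring 0.61 [  4. 231.] 433 [ 0.389 -0.028  0.036]
control_box 0.92 [100. 560.] 7453 [0.598 0.241 0.03 ]
green_button_top 0.7 [ 81. 597.] 386 [0.588 0.277 0.062]
red_button_top 0.73 [108. 567.] 554 [0.598 0.219 0.062]
nest_blank 0.98 [139. 438.] 3804 [0.582 0.087 0.02 ]
nest_blank 0.75 [190. 324.] 4622 [ 0.58  -0.032  0.02 ]
connector 0.76 [ 10. 381.] 653 [0.45  0.091 0.016]
connector 0.65 [185. 321.] 4525 [ 0.575 -0.033  0.016]
grease_tin 0.67 [ 15. 447.] 1918 [0.476 0.149 0.02 ]
grease_tin 0.65 [ 80. 598.] 412 [0.6   0.329 0.02 ]
usb_stick 0.54 [264.  85.] 271 [ 0.529 -0.373  0.006]
```

View pics/w3.png

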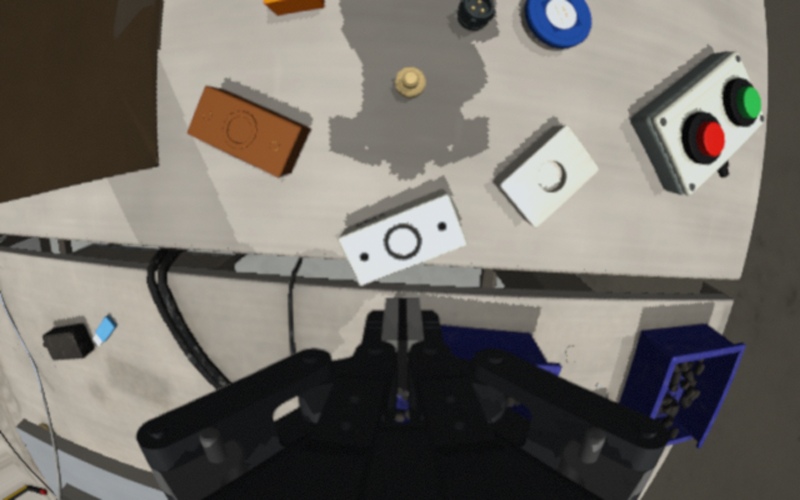

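The ring is at (403,241), which gives about (0.577,-0.032), so the tool is straight over it. I'll lower to z 0.060 and hold.

```bash
python3 -m inch '[{"xyz":[0,0,-20],"twist":0},{"xyz":[0,0,-25],"twist":0},{"xyz":[0,0,-25],"twist":0},{"xyz":[0,0,-17],"twist":0},{"xyz":[0,0,-10],"twist":0},{"xyz":[0,0,0],"twist":0},{"xyz":[0,0,0],"twist":0},{"xyz":[0,0,0],"twist":0},{"xyz":[0,0,0],"twist":0},{"xyz":[0,0,0],"twist":0}]'
python3 -m inch '[{"xyz":[0,0,0],"twist":0},{"xyz":[0,0,0],"twist":0},{"xyz":[0,0,0],"twist":0},{"xyz":[0,0,0],"twist":0},{"xyz":[0,0,0],"twist":0},{"xyz":[0,0,0],"twist":0},{"xyz":[0,0,0],"twist":0},{"xyz":[0,0,0],"twist":0},{"xyz":[0,0,0],"twist":0},{"xyz":[0,0,0],"twist":0}]' | head -2
python3 -m inch '[{"xyz":[0,0,0],"twist":0},{"xyz":[0,0,0],"twist":0},{"xyz":[0,0,0],"twist":0},{"xyz":[0,0,0],"twist":0},{"xyz":[0,0,30],"twist":0},{"xyz":[0,0,40],"twist":0},{"xyz":[0,0,30],"twist":0},{"xyz":[0,30,10],"twist":0},{"xyz":[0,40,0],"twist":0},{"xyz":[0,40,0],"twist":0}]'|head -2
python3 -m inch '[{"xyz":[0,45,0],"twist":0},{"xyz":[2,45,0],"twist":0},{"xyz":[3,45,0],"twist":0},{"xyz":[3,45,0],"twist":0},{"xyz":[3,25,0],"twist":0},{"xyz":[0,0,0],"twist":0},{"xyz":[0,0,0],"twist":0},{"xyz":[0,0,0],"twist":0}]'
python3 look.py w4.png
```

```text
clock: 9.48
position: [0.5785, -0.0328, 0.0605]
ee_rot: [0.228, 0.974, 0.0, 0.0]
wrist_force: [0.0, -0.7, 0.5]
width: 0.0
grasp_force: 0.0
clock: 10.72
position: [0.5784, -0.0328, 0.0603]
clock: 11.98
position: [0.5785, 0.0781, 0.1706]
clock: 12.98
position: [0.5896, 0.2809, 0.1705]
ee_rot: [0.229, 0.973, -0.0, 0.0]
wrist_force: [-0.3, -0.8, -1.2]
width: -0.0001
grasp_force: 0.0
[0.5896 0.2809 0.1705] 12.975
test_plug 0.62 [197.  95.] 316 [0.477 0.025 0.016]
seal_block 0.98 [122.  41.] 2097 [0.352 0.006 0.03 ]
seal_block 0.94 [277. 112.] 1796 [ 0.572 -0.011  0.03 ]
seal_block 0.64 [223.  43.] 1732 [ 0.458 -0.086  0.03 ]
seal_ring 0.98 [120.  40.] 2171 [0.353 0.01  0.036]
seal_ring 0.85 [278. 111.] 1805 [ 0.572 -0.007  0.036]
seal_ring 0.61 [218.  43.] 1844 [ 0.454 -0.071  0.036]
control_box 0.62 [204. 307.] 10995 [0.597 0.261 0.03 ]
green_button_top 0.87 [194. 330.] 831 [0.59  0.288 0.062]
green_button_top 0.68 [232. 271.] 728 [0.597 0.226 0.062]
red_button_top 0.7 [234. 268.] 740 [0.598 0.222 0.062]
nest_blank 0.84 [251. 173.] 2180 [0.581 0.095 0.02 ]
nest_blank 0.56 [202. 309.] 11082 [0.598 0.261 0.02 ]
nest_blank 0.23 [235. 275.] 748 [0.615 0.214 0.02 ]
connector 0.72 [146. 117.] 569 [0.445 0.095 0.016]
grease_tin 0.7 [142. 164.] 2023 [0.474 0.155 0.02 ]
grease_tin 0.53 [252. 174.] 2205 [0.584 0.095 0.02 ]
usb_stick 0.65 [302.  16.] 81 [ 0.524 -0.379  0.006]
```

View pics/w4.png

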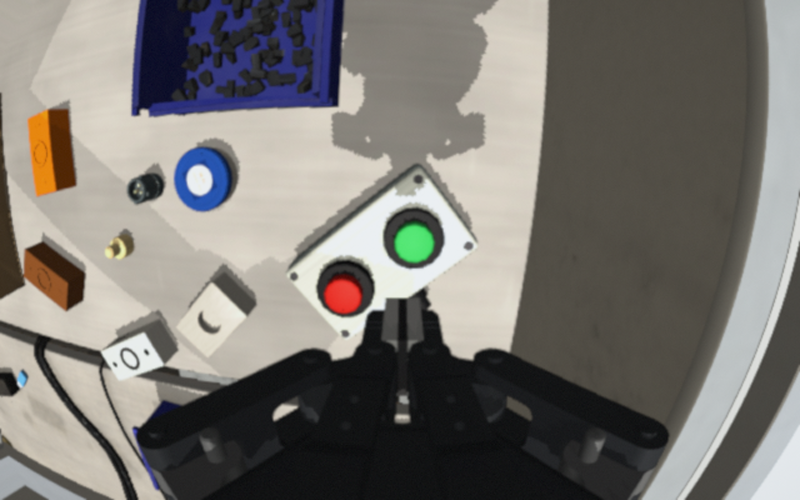

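Both pointing holds lasted about 2 s. Here the green cap is at (414,243), giving (0.590,0.286), and red is at (344,295). I'll shift 5 mm in +y and descend.

```bash
python3 -m inch '[{"xyz":[0,5,-10],"twist":0},{"xyz":[0,0,-25],"twist":0},{"xyz":[0,0,-25],"twist":0},{"xyz":[0,0,-20],"twist":0},{"xyz":[0,0,-15],"twist":0},{"xyz":[0,0,-5],"twist":0},{"xyz":[0,0,0],"twist":0},{"xyz":[0,0,0],"twist":0}]'
python3 -m inch '[{"xyz":[0,0,-4],"twist":0},{"xyz":[0,0,-4],"twist":0},{"xyz":[0,0,-3],"twist":0},{"xyz":[0,0,-3],"twist":0},{"xyz":[0,0,0],"twist":0},{"xyz":[0,0,0],"twist":0}]'
```

```text
clock: 14.52
position: [0.59, 0.2875, 0.0712]
ee_rot: [0.228, 0.974, 0.0, 0.001]
wrist_force: [1.0, -0.8, -0.8]
width: -0.0001
grasp_force: 0.0
clock: 15.28
position: [0.5896, 0.2873, 0.0567]
ee_rot: [0.228, 0.974, 0.0, 0.0]
wrist_force: [-0.0, -0.5, 4.3]
width: -0.0004
grasp_force: 2.2
```

Force is 4.3 N at z 0.0567. I'll press a little further until it bottoms out.

```bash
python3 -m inch '[{"xyz":[0,0,-1],"twist":0},{"xyz":[0,0,-1],"twist":0},{"xyz":[0,0,0],"twist":0},{"xyz":[0,0,0],"twist":0}]'
```

```text
clock: 15.78
position: [0.5896, 0.2873, 0.056]
ee_rot: [0.228, 0.974, 0.0, 0.001]
wrist_force: [-3.8, -0.9, 12.3]
width: -0.0001
grasp_force: 6.2
```

It has bottomed out: 12 N at z 0.056. Now I'll draw clear.

```bash
python3 -m inch '[{"xyz":[0,0,5],"twist":0},{"xyz":[0,0,20],"twist":0},{"xyz":[0,0,30],"twist":0},{"xyz":[0,0,30],"twist":0},{"xyz":[0,0,20],"twist":0},{"xyz":[0,0,0],"twist":0},{"xyz":[0,0,0],"twist":0},{"xyz":[0,0,0],"twist":0}]'
python3 look.py w5.png | grep -E "plug|button|0\.1"
```

```text
clock: 16.77
position: [0.5888, 0.2869, 0.1576]
ee_rot: [0.228, 0.974, -0.001, -0.001]
wrist_force: [0.2, 0.2, -0.1]
width: 0.0001
grasp_force: 0.0
[0.5888 0.2869 0.1576] 16.775
test_plug 0.9 [205.  89.] 348 [0.481 0.028 0.016]
seal_ring 0.35 [254. 166.] 2331 [0.575 0.111 0.036]
green_button_top 0.67 [201. 326.] 974 [0.589 0.289 0.062]
red_button_top 0.97 [242. 266.] 752 [0.599 0.228 0.062]
grease_tin 0.69 [144. 155.] 2190 [0.472 0.157 0.02 ]
```

View pics/w5.png

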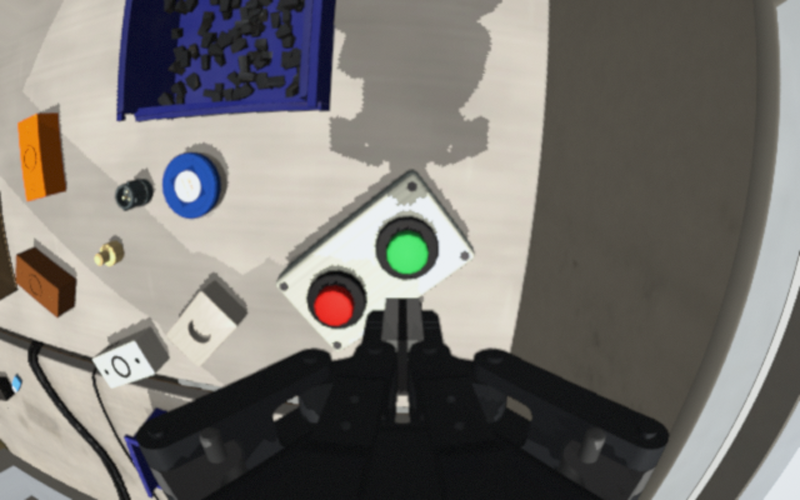

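The green button is up again at (407,252), red is up at (333,303), and everything else is where it was.

```bash
python3 -c "
from rig import bot
print(bot.hand_in())"
```

```text
the job is handed in; nothing more can be done
None
```

The job is handed in: I pointed at the plug and then the ring for about 2 s each without touching either, pressed the green button fully down and drew clear so it sprang back, and left the red button and everything else on the bench alone; the hand-in gave no verdict.

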